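# Close the cleaner vials on the repair bench

### The job

Put the three cleaning applicators away: push each one's rod down into the vial with the neck of its own colour until the cap sits fully home on the rim, working in the order of the rack's numbers (well 1 first, then 2, then 3). Leave the closed green one and everything else on the bench where it is.

Things in the scene. Friction and masses are not known exactly. Their poses are not given: they have to be found in the camera images.
- app_red: applicator: red plastic cap, 18 mm diameter, 36 mm tall, with a thin steel rod (6 mm diameter, 50 mm long, last 6 mm tapered to 2.4 mm) out of its underside; 22 g. Origin: centre of the cap's flat underside (the shoulder); +z points up the cap, the rod runs to z = -50 mm. Starts in one of the three holes of the sloping stand, shoulder on the plate, leaning 20 degrees with it. Which hole varies.
- app_yellow: applicator: yellow plastic cap, 18 mm diameter, 36 mm tall, with a thin steel rod (6 mm diameter, 50 mm long, last 6 mm tapered to 2.4 mm) out of its underside; 22 g. Origin: centre of the cap's flat underside (the shoulder); +z points up the cap, the rod runs to z = -50 mm. Starts in one of the three holes of the sloping stand, shoulder on the plate, leaning 20 degrees with it. Which hole varies.
- app_blue: applicator: blue plastic cap, 18 mm diameter, 36 mm tall, with a thin steel rod (6 mm diameter, 50 mm long, last 6 mm tapered to 2.4 mm) out of its underside; 22 g. Origin: centre of the cap's flat underside (the shoulder); +z points up the cap, the rod runs to z = -50 mm. Starts in one of the three holes of the sloping stand, shoulder on the plate, leaning 20 degrees with it. Which hole varies.
- mouth_red (a point): red-necked amber vial, fixed upright in the rack: 70 mm tall, glass 21 mm diameter, neck (top 14 mm) 24 mm outside with a 9 mm bore. Point: centre of the mouth at rim height. A stiff rubber plug inside, 15 to 21 mm down, slides ahead of the rod at about 4 N. Home: the cap's shoulder flat on the rim. Which of wells 1 to 3 it is in varies.
- mouth_yellow (a point): yellow-necked amber vial, fixed upright in the rack: 70 mm tall, glass 21 mm diameter, neck (top 14 mm) 24 mm outside with a 9 mm bore. Point: centre of the mouth at rim height. A stiff rubber plug inside, 15 to 21 mm down, slides ahead of the rod at about 4 N. Home: the cap's shoulder flat on the rim. Which of wells 1 to 3 it is in varies.
- mouth_blue (a point): blue-necked amber vial, fixed upright in the rack: 70 mm tall, glass 21 mm diameter, neck (top 14 mm) 24 mm outside with a 9 mm bore. Point: centre of the mouth at rim height. A stiff rubber plug inside, 15 to 21 mm down, slides ahead of the rod at about 4 N. Home: the cap's shoulder flat on the rim. Which of wells 1 to 3 it is in varies.
- well1 (a point): centre of numbered well 1 of the rack, marked with 1 white pip on the ledge, on the rack's top face, 50 mm below the vial's rim.
- well2 (a point): centre of numbered well 2 of the rack, marked with 2 white pips on the ledge, on the rack's top face, 50 mm below the vial's rim.
- well3 (a point): centre of numbered well 3 of the rack, marked with 3 white pips on the ledge, on the rack's top face, 50 mm below the vial's rim.
- rack: black vial rack, fixed: 84 x 190 x 30 mm. Origin at bench level under the middle of the row of wells, which lie along its y axis at +66 (well 1), +22, -22, -66 mm (well 4); block from x = -26 to +58 mm, pips on the +x ledge. Vial rims 80 mm above the bench. Left or right of the spray can.
- stand: aluminium applicator stand, fixed: 85 x 150 mm foot. Top plate 70 x 150 x 12 mm, its normal leaning 20 degrees from vertical to the stand's -x (robot side), its top's centre 66 mm up. Origin at bench level below that centre. Three 8.5 mm holes along y at +44, 0, -44 mm. Across the spray can from the rack.
- app_green: applicator: green plastic cap, 18 mm diameter, 36 mm tall, with a thin steel rod (6 mm diameter, 50 mm long, last 6 mm tapered to 2.4 mm) out of its underside; 22 g. Origin: centre of the cap's flat underside (the shoulder); +z points up the cap, the rod runs to z = -50 mm. Already home in the green-necked vial in well 4 (4 pips); leave it where it is.
- can: small red spray can with a white band and black cap, 45 mm diameter, 135 mm tall, standing between rack and stand; origin at centre of underside; leave it where it is.
- tape: yellow tape roll lying flat, 90 mm diameter, 25 mm high; origin at centre of underside; leave it where it is.
- driver: screwdriver with orange handle, about 180 mm long, lying along its x axis; leave it where it is.
- phone: black phone, 72 x 148 x 9 mm, lying flat; origin at centre of underside; leave it where it is.
- jar: small glass jar with steel lid, 44 mm diameter, 42 mm tall, near the robot; origin at centre of underside; leave it where it is.
There are look-alikes about, which are no part of the job. Of the things shaped like the app_yellow, the yellow one is meant.

How it is judged:
By the outcome, as a careful person would: the job done as asked, in the order asked, and still so for the second after the job is handed in, with the robot touching nothing.
It also fails if it takes over 72 s, if anything falls off the work surface, if the arm or the gripper's body presses on something with over 40 N, if the wrist force passes 120 N, or if a joint passes its speed limit or range.

### The arm

A 6-joint arm with a two-finger parallel gripper is mounted at the origin on the work surface. World frame = base frame: x ahead of the robot, y to its left, z up, the work surface at z = 0. Lengths are in mm, angles in rad, forces in N, time in s.
With the tool pointing down it reaches from about 275 to 750 mm from the base axis. Payload 10.2 kg.
Tool frame: the origin (TCP) lies at the very end of the fingers, on their centre line; the grasp point (between the pads) lies 19 mm behind it (ctrl.grip_depth is the distance from the TCP to the grasp point, in mm); z points along the fingers, x is the direction in which the jaws open and shut, and the axes are right-handed (so a half turn about z gives the same grasp; the last joint's range is limited). The gripper opens to 85 mm and grips with 20 to 120 N. Pads are 22 mm wide; open, the fingers measure 114 mm over their backs; the gripper's body (76 mm by 85 mm) begins 54 mm behind the grasp point. The pads swing forward as they close: fully open they stand 13 mm farther back than shut.
Start: joints at [0.926, 0.313, 1.498, -0, 1.331, -0.223], TCP at [214.95, 478.986, 231.294] pointing down, gripper open.
Joint ranges: [-2.94, 2.94], [-0.97, 2.17], [0.19, 2.56], [-1.23, 4.37], [0.02, 3.11], [-2.88, 2.88]. Speed limits (rad/s): [2.39, 2.39, 3.01, 3.14, 3.14, 3.14].

### API

Orientations are given as a unit quaternion [w, x, y, z].
In Python, from rig import ctrl gives the robot as it stands.
- The arm moves only by the tool play_rows, never from a script. Its argument "motion" is a list of rows, each a list of 2 entries, a list of its own where there are three numbers: the shift along the tool's x, y, z in mm, then the turn, a rotation vector about the tool's x, y, z in degrees. A call has 1 to 20 rows; each row shifts and turns the commanded pose from where the row before left it, along the tool's axes as they then stand; what a row does not reach is not made up. A row lasts 1/12 s, in which the tool goes at most 41.7 mm and 7.16 degrees, less where a joint would pass 70% of its speed; a pose out of reach is approached as far as the arm can. A call with a gripper value outside its range is refused whole. "fingers" is the finger opening in mm, from 0 to 85.4, set as the call begins (left out, the last holds). The fingers move at their own pace and stop on an object; "squeeze" is the grip in N (left out, the last holds). Time passes only in rows, so rows that do not move let the fingers close. It gives the time, the measured TCP pose, the force and the opening at its end, in the units of the state.
- ctrl.sense(): the state, without advancing time (a new reading comes with each control period).
- ctrl.capture(name): name is "scene" or "top" or "wrist"; returns the picture (400x640x3 uint8, red, green, blue); there is no depth.
- ctrl.get_calibration(name): a dict with "K" (3x3 intrinsics, pixels), "R" (3x3) and "t" (3): a world point X has camera coordinates R X + t; the wrist camera has in their place "tool_from_camera" (4x4, takes a point from camera to tool coordinates, whose origin is the TCP and whose axes are the tool frame's). Camera axes: x right, y down, z forward; pixel columns grow to the right and rows downward; lengths in mm; the calibration is good to about 2 mm. A picture is of the moment at which its call begins: read the wrist's pose just before it. get_calibration takes no time and is no camera call.
- ctrl.finish_job(): hands the job in, once; it reports no verdict.
Trained networks look in the newest picture that a camera, given by its name, has taken for a name from the list of things; names that differ only in an ending like _2 or _b are one class to them, and where a whole thing is asked for, a point or a joint stands for the part that bears it (a point fixed in the world has none). Each returns a list of dicts, best first, with "p" (0 to 1); they miss things now and then, are a little off and sometimes report something else, mostly with a low value. They report only what shows in the picture. A call takes as long as a camera call. They do not tell look-alikes from the thing itself.
- ctrl.spot_in(camera, name): "position" ([column, row] as shares, 0 to 1, of the picture: columns of its width, rows of its height, amid what is visible of it).
The state is a dict: "time_s": time; "joints": joint angles; "dq": joint speeds; "tau": joint torques, N m; "eef_pos": TCP position; "ee_rot": TCP orientation; "force": force on the tool from outside, world axes, zero at the start; "wrist_torque": the same for the moment, N m; "grip_width": opening from 0.0 (shut) to 1.0 (fully open).
Only numpy, scipy, OpenCV 4.12 (cv2) and the standard library are available. Lean on these libraries where they do the work, as an engineer would, in place of code of your own. Each camera call takes 0.05 s, during which the arm holds its last target. There are 200 camera calls.

## Working session

There is one attempt and no reset: what is moved stays moved. The work goes in short steps, Python scripts to look and compute and a tool call to move; the robot and the scene stay as the last step left them, time stands still between calls to the robot, and variables do not carry over. Pictures are saved under pics/ and viewed, about 8 in all and at most 12, crops included, and the job is handed in when it is done.

Besides the shell and the picture viewer there is one more tool, called after "Call:" as name(argument=value, ...), one argument or row to a line, values as JSON. play_rows: Moves the arm, as the interface text tells. Its arguments: {"type":"object","properties":{"motion":{"type":"array"},"fingers":{"type":"number"},"squeeze":{"type":"number"}},"required":["motion"]}

```bash
ls; mkdir -p pics; cat > h.py <<'E'
import numpy as np, cv2
from rig import ctrl
from scipy.spatial.transform import Rotation as Rn
def cam(n):
    c=ctrl.get_calibration(n);K=np.array(c["K"])
    if n=="wrist":
        s=ctrl.sense();q=s["ee_rot"];T=np.eye(4);T[:3,:3]=Rn.from_quat([q[1],q[2],q[3],q[0]]).as_matrix();T[:3,3]=s["eef_pos"]
        W=T@np.array(c["tool_from_camera"]);W=np.linalg.inv(W);return K,W[:3,:3],W[:3,3]
    return K,np.array(c["R"]),np.array(c["t"])
def proj(c,X):
    K,R,t=c;p=K@(R@np.array(X)+t);return p[:2]/p[2]
def ray(c,u):
    K,R,t=c;d=R.T@np.linalg.solve(K,[u[0],u[1],1]);return -R.T@t,d/np.linalg.norm(d)
def atz(c,u,z):
    o,d=ray(c,u);return o+d*(z-o[2])/d[2]
def tri(obs):
    A=np.zeros((3,3));b=np.zeros(3);L=[]
    for c,u in obs:
        o,d=ray(c,u);P=np.eye(3)-np.outer(d,d);A+=P;b+=P@o;L.append((o,P))
    X=np.linalg.solve(A,b);return X,[round(float(np.linalg.norm(P@(X-o))),1) for o,P in L]
E
python3 - <<'E'
from h import *
np.set_printoptions(precision=1,suppress=True)
print(ctrl.sense())
ims={n:ctrl.capture(n) for n in("scene","top","wrist")}
C={n:cam(n) for n in ims}
for n in ims: cv2.imwrite(f"pics/{n}0.png",ims[n][:,:,::-1]); print(n,ray(C[n],(320,200)),C[n][0][0,0])
for o in ["app_red","app_yellow","app_blue","app_green","mouth_red","mouth_yellow","mouth_blue","well1","well2","well3","rack","stand","can","jar","tape"]:
    print(o,{n:[(np.round(np.array(d["position"])*[640,400],1).tolist(),round(d["p"],2)) for d in ctrl.spot_in(n,o)[:4]] for n in("scene","top")})
cv2.imwrite("pics/st.png",np.vstack([ims["scene"],ims["top"]])[:,:,::-1])
E
```

```text
pics
{'time_s': 0.0, 'joints': array([ 0.9,  0.3,  1.5, -0. ,  1.3, -0.2]), 'dq': array([-0.,  0., -0.,  0., -0., -0.]), 'tau': array([ -0. , -41.2, -26. ,  -0. ,   0. ,   0. ]), 'eef_pos': array([214.8, 478.8, 230.7]), 'ee_rot': array([ 0. ,  0.8,  0.5, -0. ]), 'force': array([-0.1,  0.2, -0.8]), 'wrist_torque': array([0., 0., 0.]), 'grip_width': 0.9989269609649981}
scene (array([1106.4,  107.8,  749.8]), array([-0.6, -0.1, -0.8])) 428.4284654393173
top (array([ 439.7,  -44.7, 1222.2]), array([ 0.1,  0. , -1. ])) 516.8908553530416
wrist (array([152.8, 506.4, 372. ]), array([ 0.3, -0.1, -1. ])) 293.23860379327357
app_red {'scene': [([253.0, 162.7], 0.43)], 'top': [([214.2, 195.8], 0.28)]}
app_yellow {'scene': [([169.6, 186.8], 0.76), ([180.6, 155.9], 0.68), ([256.3, 141.8], 0.56), ([216.3, 159.7], 0.45)], 'top': [([467.1, 186.3], 0.75), ([474.0, 224.9], 0.73), ([408.0, 265.3], 0.7)]}
app_blue {'scene': [([235.5, 161.7], 0.47), ([435.6, 210.5], 0.25)], 'top': [([404.9, 204.2], 0.61)]}
app_green {'scene': [([420.0, 194.5], 0.67)], 'top': [([229.4, 197.3], 0.57), ([176.5, 208.5], 0.21)]
[... 349 characters left out ...]
2)], 'top': [([207.7, 193.4], 0.91)]}
well2 {'scene': [([442.9, 235.2], 0.57), ([459.6, 219.6], 0.49), ([239.9, 185.1], 0.42)], 'top': [([207.7, 193.4], 0.91)]}
well3 {'scene': [([442.9, 235.2], 0.57), ([459.6, 219.6], 0.49), ([239.9, 185.1], 0.42)], 'top': [([207.7, 193.4], 0.91)]}
rack {'scene': [([445.0, 234.2], 0.72)], 'top': [([213.1, 194.3], 0.59)]}
stand {'scene': [([235.7, 183.1], 0.57), ([460.2, 219.4], 0.3)], 'top': []}
can {'scene': [([326.6, 188.3], 0.79)], 'top': [([320.0, 203.0], 0.73)]}
jar {'scene': [([444.3, 234.5], 0.55), ([337.1, 161.0], 0.54)], 'top': [([317.0, 260.1], 0.8)]}
tape {'scene': [([292.8, 296.9], 0.69), ([459.9, 218.5], 0.55)], 'top': [([329.8, 105.9], 0.92)]}
```

View pics/scene0.png

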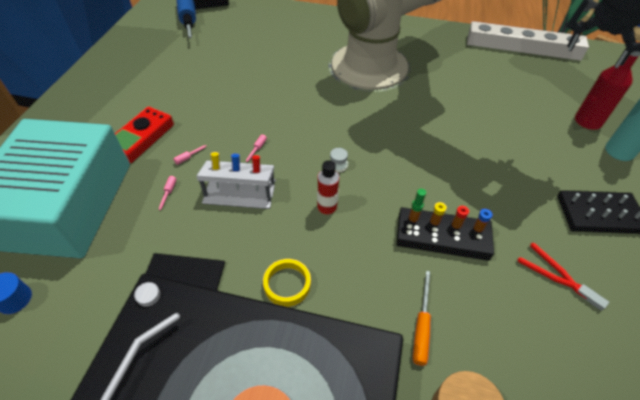

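View pics/top0.png

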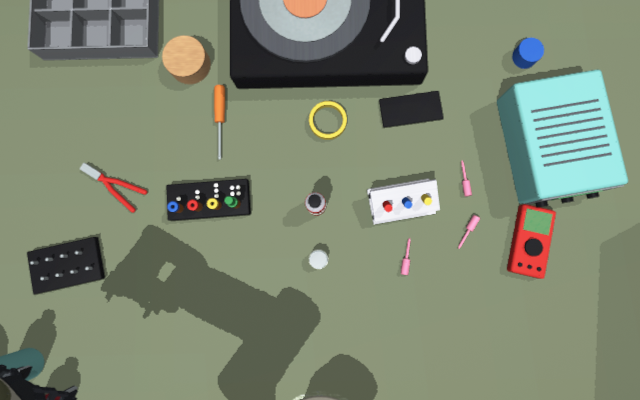

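```bash
python3 - <<'E'
from h import *
np.set_printoptions(precision=1,suppress=True)
im={n:cv2.imread(f"pics/{n}0.png") for n in("scene","top")}
C={n:cam(n) for n in im}
hue={"red":(0,8),"yellow":(22,34),"blue":(105,125),"green":(55,80)}
def blob(n,col,p,r=9):
    h=cv2.cvtColor(im[n],cv2.COLOR_BGR2HSV).astype(int);lo,hi=hue[col]
    m=((h[...,0]>=lo)&(h[...,0]<=hi)|((col=="red")&(h[...,0]>172)))&(h[...,1]>130)&(h[...,2]>80)
    yy,xx=np.mgrid[:400,:640];m&=(abs(xx-p[0])<r)&(abs(yy-p[1])<r)
    return np.array([xx[m].mean(),yy[m].mean()]),m.sum(),xx[m].min(),xx[m].max(),yy[m].min(),yy[m].max()
G={"app_red":((256,163),(388,207)),"app_blue":((236,162),(408,202)),"app_yellow":((215,160),(428,201)),
"mouth_blue":((485,215),(173,207)),"mouth_red":((462,212),(193,206)),"mouth_yellow":((440,209),(212,204))}
for k,(a,b) in G.items():
    c=k.split("_")[1];A=blob("scene",c,a,10);B=blob("top",c,b)
    print(k,A[0],A[1:],B[0],B[1:],*tri([(C["scene"],A[0]),(C["top"],B[0])]))
# crop for check
a=cv2.resize(im["scene"][140:270,180:510],None,fx=2.4,fy=2.4,interpolation=3)
b=cv2.resize(im["top"][165:235,150:450],(a.shape[1],int(70*a.shape[1]/300)),interpolation=3)
cv2.imwrite("pics/crop1.png",np.vstack([a,b]))
E
```

```text
app_red [255.5 162.4] (np.int64(118), np.int64(251), np.int64(259), np.int64(155), np.int64(172)) [387.1 205.8] (np.int64(67), np.int64(383), np.int64(391), np.int64(201), np.int64(211)) [ 534.3 -161.8   88.4] [0.6, 0.6]
app_blue [235.3 161.7] (np.int64(105), np.int64(232), np.int64(238), np.int64(154), np.int64(170)) [406.6 202.5] (np.int64(70), np.int64(402), np.int64(411), np.int64(198), np.int64(207)) [ 540.8 -205.1   86.1] [0.3, 0.3]
app_yellow [214.8 159.6] (np.int64(125), np.int64(210), np.int64(218), np.int64(152), np.int64(169)) [426.  198.9] (np.int64(65), np.int64(422), np.int64(430), np.int64(194), np.int64(203)) [ 547.6 -248.    88.2] [0.5, 0.5]
mouth_blue [485.2 214.6] (np.int64(135), np.int64(479), np.int64(492), np.int64(209), np.int64(221)) [172.5 206.1] (np.int64(103), np.int64(167), np.int64(178), np.int64(201), np.int64(211)) [545.5 313.7  76.5] [0.7, 0.7]
mouth_red [462.  211.7] (np.int64(137), np.int64(456), np.int64(468), np.int64(205), np.int64(218)) [192.4 204.7] (np.int64(110), np.int64(187), np.int64(198), np.int64(199), np.int64(210)) [547.6 269.9  74.6] [0.8, 0.8]
mouth_yellow [439.6 208.2] (np.int64(149), np.int64(433), np.int64(446), np.int64(202), np.int64(215)) [212.1 203.2] (np.int64(106), np.int64(206), np.int64(218), np.int64(198), np.int64(208)) [550.2 226.2  74.9] [0.7, 0.7]
```

View pics/crop1.png

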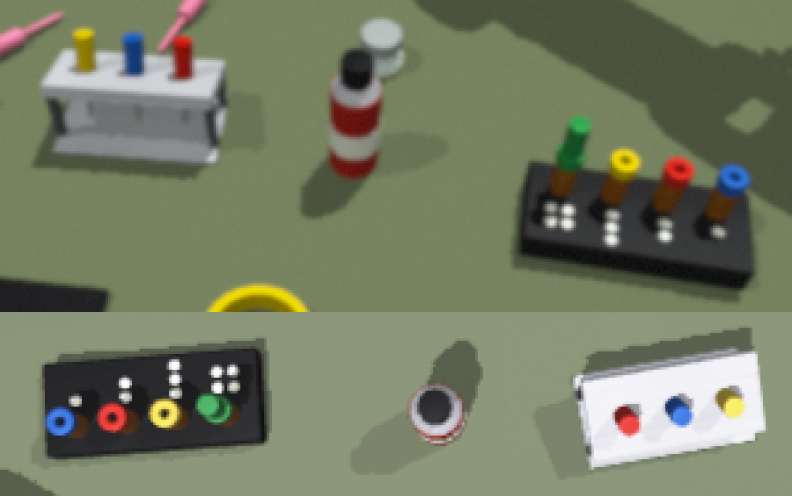

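```bash
cat >> h.py <<'E'
def cur():
    s=ctrl.sense();q=s["ee_rot"];return np.array(s["eef_pos"]),Rn.from_quat([q[1],q[2],q[3],q[0]]),s
def Rt(axis,xdir):
    z=-np.array(axis,float);z/=np.linalg.norm(z);x=np.array(xdir,float);x-=z*(x@z);x/=np.linalg.norm(x)
    return Rn.from_matrix(np.column_stack([x,np.cross(z,x),z]))
def plan(p1,R1,p0=None,R0=None,vmax=38,wmax=6.8,N=None):
    if p0 is None: p0,R0,_=cur()
    w=(R0.inv()*R1).as_rotvec();d=R0.inv().apply(np.array(p1)-p0)
    N=N or int(np.ceil(max(np.linalg.norm(d)/vmax,np.degrees(np.linalg.norm(w))/wmax,1)))
    Q=Rn.from_rotvec(w/N);S=sum((Rn.from_rotvec(w/N*i).as_matrix() for i in range(N)),np.zeros((3,3)))
    s=np.linalg.solve(S,d);p=p0.copy();R=R0;zs=[]
    for i in range(N): p=p+R.apply(s);R=R*Q;zs.append(p.round().tolist())
    print("rows",N,"shift",s.round(1).tolist(),"turn",np.degrees(w/N).round(2).tolist(),"minz",min(z[2] for z in zs),"mid",zs[N//2],"end",zs[-1])
def err(p1,R1):
    p0,R0,_=cur();print("d_tool",R0.inv().apply(np.array(p1)-p0).round(1),"turn",np.degrees((R0.inv()*R1).as_rotvec()).round(2))
a=np.radians
ys=a(8.8);xs=np.array([np.cos(ys),np.sin(ys),0]);axs=-np.sin(a(20))*xs+np.cos(a(20))*np.array([0,0,1])
yr=a(3.1);xr=np.array([np.cos(yr),np.sin(yr),0]);up=np.array([0,0,1.])
E
python3 - <<'E'
from h import *
p,R,s=cur();print(R.as_matrix().round(2))
o=np.array([547,-204,66.])
for sg in(1,-1):
    T=Rt(axs,sg*xs);plan(o+110*axs,T);print(T.as_matrix().round(2).tolist())
E
```

```text
[[ 0.41  0.91 -0.  ]
 [ 0.91 -0.41 -0.  ]
 [-0.   -0.   -1.  ]]
rows 20 shift [-11.1, 37.4, 2.4] turn [-0.5, 0.92, 2.82] minz 169.0 mid [461.0, 134.0, 206.0] end [510.0, -210.0, 169.0]
[[0.93, 0.15, 0.34], [0.14, -0.99, 0.05], [0.34, 0.0, -0.94]]
rows 20 shift [-44.0, -9.2, 9.9] turn [-1.07, -0.58, -6.07] minz 151.0 mid [178.0, 10.0, 154.0] end [510.0, -210.0, 169.0]
[[-0.93, -0.15, 0.34], [-0.14, 0.99, 0.05], [-0.34, -0.0, -0.94]]
```

Call:
play_rows(
  motion=[
    [[-11.1, 37.4, 2.4], [-0.5, 0.92, 2.82]],
    [[-11.1, 37.4, 2.4], [-0.5, 0.92, 2.82]],
    [[-11.1, 37.4, 2.4], [-0.5, 0.92, 2.82]],
    [[-11.1, 37.4, 2.4], [-0.5, 0.92, 2.82]],
    [[-11.1, 37.4, 2.4], [-0.5, 0.92, 2.82]],
    [[-11.1, 37.4, 2.4], [-0.5, 0.92, 2.82]],
    [[-11.1, 37.4, 2.4], [-0.5, 0.92, 2.82]],
    [[-11.1, 37.4, 2.4], [-0.5, 0.92, 2.82]],
    [[-11.1, 37.4, 2.4], [-0.5, 0.92, 2.82]],
    [[-11.1, 37.4, 2.4], [-0.5, 0.92, 2.82]],
    [[-11.1, 37.4, 2.4], [-0.5, 0.92, 2.82]],
    [[-11.1, 37.4, 2.4], [-0.5, 0.92, 2.82]],
    [[-11.1, 37.4, 2.4], [-0.5, 0.92, 2.82]],
    [[-11.1, 37.4, 2.4], [-0.5, 0.92, 2.82]],
    [[-11.1, 37.4, 2.4], [-0.5, 0.92, 2.82]],
    [[-11.1, 37.4, 2.4], [-0.5, 0.92, 2.82]],
    [[-11.1, 37.4, 2.4], [-0.5, 0.92, 2.82]],
    [[-11.1, 37.4, 2.4], [-0.5, 0.92, 2.82]],
    [[-11.1, 37.4, 2.4], [-0.5, 0.92, 2.82]],
    [[-11.1, 37.4, 2.4], [-0.5, 0.92, 2.82]],
  ],
  fingers=60,
)

```text
time_s: 3.32
eef_pos: [509.6, -212.3, 169.8]
ee_rot: [-0.013, 0.982, 0.075, 0.175]
force: [0.8, 0.6, 0.1]
grip_width: 0.7
```

Call:
play_rows(
  motion=[
    [[0, 0, 0], [0, 0, 0]],
    [[0, 0, 0], [0, 0, 0]],
  ],
)

```text
time_s: 3.48
eef_pos: [509.3, -211.7, 169.3]
ee_rot: [-0.013, 0.982, 0.074, 0.174]
force: [0.0, -0.3, 0.8]
grip_width: 0.701
```

```bash
python3 - <<'E'
from h import *
np.set_printoptions(precision=1,suppress=True)
o=np.array([547,-204,66.]);err(o+110*axs,Rt(axs,xs))
c=cam("wrist");im=ctrl.capture("wrist")[:,:,::-1].copy();cv2.imwrite("pics/w1.png",im)
for n in("app_red","app_yellow","app_blue"): print(n,[(np.round(np.array(d["position"])*[640,400],1).tolist(),round(d["p"],2)) for d in ctrl.spot_in("wrist",n)])
for k in(44,0,-44):
    for h in(0,36): 
        u=proj(c,o+k*np.array([-np.sin(ys),np.cos(ys),0])+h*axs);print(k,h,u);cv2.drawMarker(im,tuple(int(v) for v in u),(255,0,255),0,10)
cv2.imwrite("pics/w1m.png",im)
E
```

```text
d_tool [ 0.8 -1.8  0.2] turn [ 0.  -0.1 -0.1]
app_red [([318.6, 148.0], 0.71)]
app_yellow [([313.7, 304.3], 0.79), ([145.2, 173.5], 0.73), ([315.0, 249.7], 0.65)]
app_blue [([318.5, 198.5], 0.56)]
44 0 [319.5 142.7]
44 36 [319.8 147.1]
0 0 [319.6 193. ]
0 36 [319.8 204.9]
-44 0 [319.6 239. ]
-44 36 [319.9 257. ]
```

View pics/w1m.png

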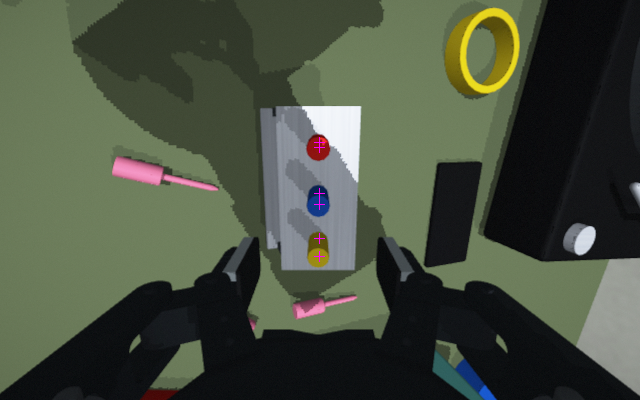

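Call:
play_rows(
  motion=[
    [[0, -1.8, 20], [0, 0, 0]],
    [[0, 0, 25], [0, 0, 0]],
    [[0, 0, 25], [0, 0, 0]],
    [[0, 0, 20], [0, 0, 0]],
    [[0, 0, 14], [0, 0, 0]],
    [[0, 0, 0], [0, 0, 0]],
    [[0, 0, 0], [0, 0, 0]],
  ],
)

```text
time_s: 4.27
eef_pos: [545.0, -201.9, 72.3]
ee_rot: [-0.014, 0.982, 0.077, 0.174]
force: [0.5, -1.1, 0.6]
grip_width: 0.703
```

```bash
python3 - <<'E'
from h import *
np.set_printoptions(precision=1,suppress=True)
o=np.array([547,-204,66.]);err(o+6*axs,Rt(axs,xs))
c=cam("wrist");im=ctrl.capture("wrist")[:,:,::-1].copy();cv2.imwrite("pics/w2.png",im)
for k in(44,0,-44):
    for h in(0,36): 
        u=proj(c,o+k*np.array([-np.sin(ys),np.cos(ys),0])+h*axs);print(k,h,u);cv2.drawMarker(im,tuple(int(v) for v in u),(255,0,255),0,10)
cv2.imwrite("pics/w2m.png",im)
E
```

```text
d_tool [-0.6  2.4  0.5] turn [-0.1 -0.1  0.1]
44 0 [318.2 169.1]
44 36 [318.4 185.1]
0 0 [318.1 248.4]
0 36 [318.1 284.7]
-44 0 [317.9 316.9]
-44 36 [317.9 367.3]
```

View pics/w2m.png

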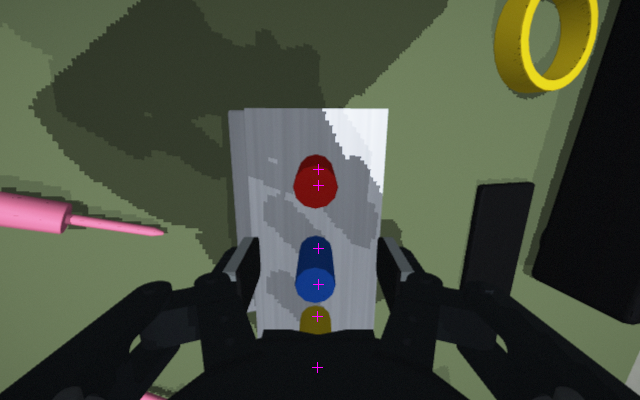

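Call:
play_rows(
  motion=[
    [[-0.8, 1.8, 0.5], [0, 0, 0]],
    [[0, 0, 0], [0, 0, 0]],
    [[0, 0, 0], [0, 0, 0]],
    [[0, 0, 0], [0, 0, 0]],
    [[0, 0, 0], [0, 0, 0]],
    [[0, 0, 0], [0, 0, 0]],
  ],
  fingers=5,
  squeeze=60,
)

```text
time_s: 4.82
eef_pos: [544.6, -205.0, 72.2]
ee_rot: [-0.013, 0.982, 0.076, 0.174]
force: [-3.5, -0.1, 6.3]
grip_width: 0.19
```

```bash
python3 - <<'E'
from h import *
o=np.array([547,-204,66.]);err(o+6*axs,Rt(axs,xs));print(cur()[2]["grip_width"]*85.4,cur()[2]["force"],cur()[2]["time_s"])
p,R,_=cur();p1=p+axs*75
m=np.array([545.5,313.7,80.])
plan(m+[0,0,80],Rt(up,xr),p1,R)
E
```

```text
d_tool [ 0.3 -0.7  0.7] turn [ 0.04 -0.13  0.04]
16.25070577243479 [-3.51834182 -0.14342781  6.25012307] 4.8167
rows 14 shift [6.0, -36.9, -0.0] turn [-0.07, -1.44, 0.41] minz 145.0 mid [527.0, 90.0, 156.0] end [546.0, 314.0, 160.0]
```

Call:
play_rows(
  motion=[
    [[0, 0, -10], [0, 0, 0]],
    [[0, 0, -20], [0, 0, 0]],
    [[0, 0, -25], [0, 0, 0]],
    [[0, 0, -35], [0, 0, 0]],
    [[0, 0, -35], [0, 0, 0]],
    [[0, 0, -25], [0, 0, 0]],
    [[0, 0, -5], [0, 0, 0]],
  ],
)

```text
time_s: 5.4
eef_pos: [491.9, -214.0, 221.9]
ee_rot: [-0.01, 0.981, 0.076, 0.176]
force: [0.7, 0.4, 0.9]
grip_width: 0.187
```

```bash
python3 - <<'E'
from h import *
m=np.array([545.5,313.7,80.])
plan(m+[0,0,120],Rt(up,xr));print(cur()[2]["grip_width"])
E
```

```text
rows 14 shift [7.5, -37.1, 3.0] turn [-0.05, -1.45, 0.41] minz 200.0 mid [517.0, 88.0, 214.0] end [546.0, 314.0, 200.0]
0.18653902854341428
```

Call:
play_rows(
  motion=[
    [[7.5, -37.1, 3.0], [0, -1.45, 0.41]],
    [[7.5, -37.1, 3.0], [0, -1.45, 0.41]],
    [[7.5, -37.1, 3.0], [0, -1.45, 0.41]],
    [[7.5, -37.1, 3.0], [0, -1.45, 0.41]],
    [[7.5, -37.1, 3.0], [0, -1.45, 0.41]],
    [[7.5, -37.1, 3.0], [0, -1.45, 0.41]],
    [[7.5, -37.1, 3.0], [0, -1.45, 0.41]],
    [[7.5, -37.1, 3.0], [0, -1.45, 0.41]],
    [[7.5, -37.1, 3.0], [0, -1.45, 0.41]],
    [[7.5, -37.1, 3.0], [0, -1.45, 0.41]],
    [[7.5, -37.1, 3.0], [0, -1.45, 0.41]],
    [[7.5, -37.1, 3.0], [0, -1.45, 0.41]],
    [[7.5, -37.1, 3.0], [0, -1.45, 0.41]],
    [[7.5, -37.1, 3.0], [0, -1.45, 0.41]],
    [[0, 0, 10], [0, 0, 0]],
    [[0, 0, 10], [0, 0, 0]],
    [[0, 0, 10], [0, 0, 0]],
    [[0, 0, 0], [0, 0, 0]],
    [[0, 0, 0], [0, 0, 0]],
  ],
)

```text
time_s: 6.98
eef_pos: [544.7, 314.8, 170.4]
ee_rot: [-0.008, 1.0, 0.027, -0.003]
force: [0.8, 1.4, 0.3]
grip_width: 0.189
```

```bash
python3 - <<'E'
from h import *
np.set_printoptions(precision=1,suppress=True)
m=np.array([545.5,313.7,80.]);err(m+90*up,Rt(up,xr))
c=cam("wrist");im=ctrl.capture("wrist")[:,:,::-1].copy();cv2.imwrite("pics/w3.png",im)
yv=np.array([-np.sin(yr),np.cos(yr),0])
for k in(0,-44,-88): 
    u=proj(c,m+k*yv);print(k,u);cv2.drawMarker(im,tuple(int(v) for v in u),(255,0,255),0,8)
p,R,s=cur()
for h in(-56,-6,30):
    u=proj(c,p-R.as_matrix()[:,2]*h);print(h,u);cv2.drawMarker(im,tuple(int(v) for v in u),(0,255,0),0,8)
cv2.imwrite("pics/w3m.png",cv2.resize(im[80:380,170:470],(780,780),interpolation=3)[:600])
E
```

```text
d_tool [0.7 1.1 0.4] turn [-0.9  0.3  0. ]
0 [319.6 204.4]
-44 [319.5 253.5]
-88 [319.4 298.4]
-56 [318.7 214.9]
-6 [318.7 245. ]
30 [318.8 281. ]
```

View pics/w3m.png

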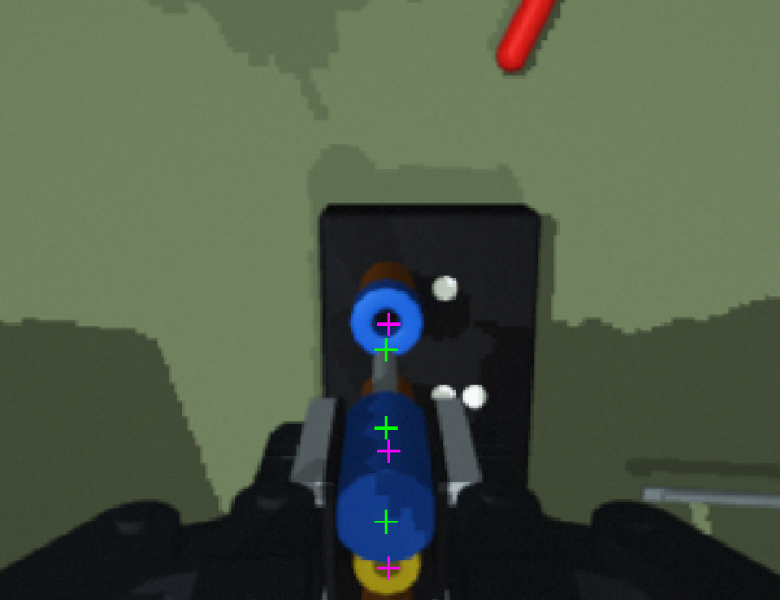

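Call:
play_rows(
  motion=[
    [[0, 1.4, 0], [-0.9, 0.3, 0]],
    [[0, 0, 10], [0, 0, 0]],
    [[0, 0, 12], [0, 0, 0]],
    [[0, 0, 10], [0, 0, 0]],
    [[0, 0, 6], [0, 0, 0]],
    [[0, 0, 6], [0, 0, 0]],
    [[0, 0, 0], [0, 0, 0]],
    [[0, 0, 0], [0, 0, 0]],
  ],
)

```text
time_s: 7.7
eef_pos: [545.0, 314.7, 126.7]
ee_rot: [-0.001, 1.0, 0.028, 0.0]
force: [0.0, 0.7, 0.2]
grip_width: 0.194
```

```bash
python3 - <<'E'
from h import *
np.set_printoptions(precision=2,suppress=True)
p,R,s=cur();print(p,s["force"],s["wrist_torque"],np.degrees((R.inv()*Rt(up,xr)).as_rotvec()))
c=cam("wrist");im=ctrl.capture("wrist")[:,:,::-1].copy();cv2.imwrite("pics/w4.png",im)
cv2.imwrite("pics/w4m.png",cv2.resize(im[180:330,240:400],(640,600),interpolation=3))
E
```

```text
[545.05 314.67 126.72] [0.01 0.72 0.16] [-0.02 -0.03  0.  ] [-0.07 -0.03  0.1 ]
```

View pics/w4m.png

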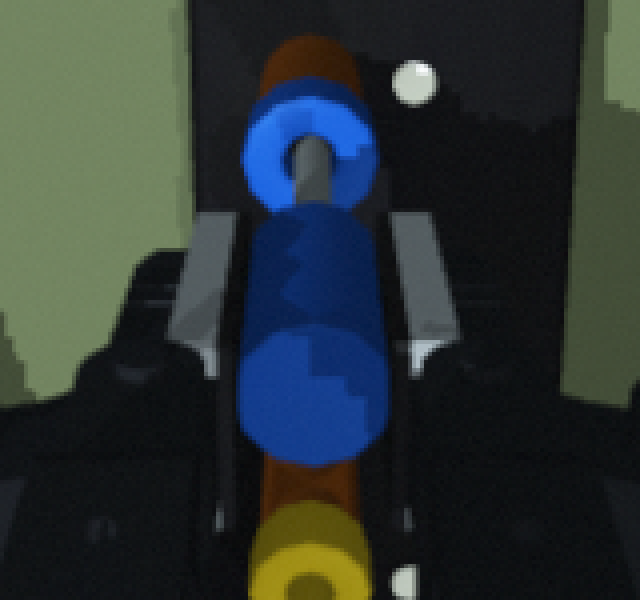

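Call:
play_rows(
  motion=[
    [[0, 0, 8], [0, 0, 0]],
    [[0, 0, 8], [0, 0, 0]],
    [[0, 0, 8], [0, 0, 0]],
    [[0, 0, 6], [0, 0, 0]],
    [[0, 0, 4], [0, 0, 0]],
    [[0, 0, 4], [0, 0, 0]],
    [[0, 0, 0], [0, 0, 0]],
    [[0, 0, 0], [0, 0, 0]],
  ],
)

```text
time_s: 8.42
eef_pos: [544.5, 314.6, 88.2]
ee_rot: [-0.0, 1.0, 0.028, -0.001]
force: [0.0, -0.8, -0.7]
grip_width: 0.19
```

Call:
play_rows(
  motion=[
    [[0, 0, 1.5], [0, 0, 0]],
    [[0, 0, 1.5], [0, 0, 0]],
    [[0, 0, 0], [0, 0, 0]],
    [[0, 0, 0], [0, 0, 0]],
  ],
)

```text
time_s: 8.75
eef_pos: [544.8, 314.7, 86.4]
ee_rot: [-0.001, 1.0, 0.028, 0.0]
force: [-1.9, -0.7, 6.4]
grip_width: 0.191
```

Call:
play_rows(
  motion=[
    [[0, 0, 1], [0, 0, 0]],
    [[0, 0, 1], [0, 0, 0]],
    [[0, 0, 0], [0, 0, 0]],
    [[0, 0, 0], [0, 0, 0]],
  ],
)

```text
time_s: 9.08
eef_pos: [544.9, 314.8, 86.3]
ee_rot: [-0.001, 1.0, 0.028, 0.001]
force: [-8.1, -4.7, 20.3]
grip_width: 0.191
```

Call:
play_rows(
  motion=[
    [[0, 0, 1], [0, 0, 0]],
    [[0, 0, 1], [0, 0, 0]],
    [[0, 0, 0], [0, 0, 0]],
    [[0, 0, 0], [0, 0, 0]],
  ],
)

```text
time_s: 9.42
eef_pos: [545.0, 314.8, 86.2]
ee_rot: [-0.001, 1.0, 0.028, 0.001]
force: [-13.9, -5.8, 33.4]
grip_width: 0.192
```

```bash
python3 - <<'E'
from h import *
im=ctrl.capture("wrist")[:,:,::-1].copy()
cv2.imwrite("pics/w5m.png",cv2.resize(im[180:330,240:400],(640,600),interpolation=3))
E
```

```text
(no output)
```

View pics/w5m.png

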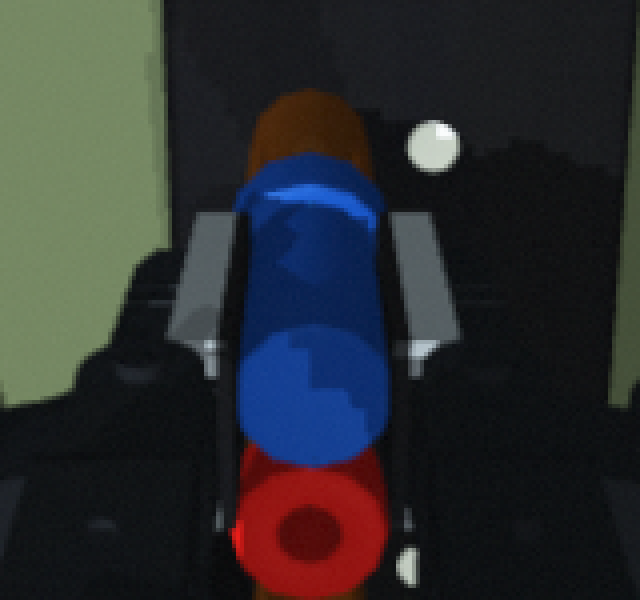

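Call:
play_rows(
  motion=[
    [[0, 0, -3.5], [0, 0, 0]],
    [[0, 0, 0], [0, 0, 0]],
    [[0, 0, 0], [0, 0, 0]],
    [[0, 0, 0], [0, 0, 0]],
    [[0, 0, 0], [0, 0, 0]],
  ],
  fingers=50,
)

```text
time_s: 9.88
eef_pos: [544.8, 314.6, 84.5]
ee_rot: [-0.001, 1.0, 0.028, -0.0]
force: [-0.9, -0.4, -0.3]
grip_width: 0.586
```

Call:
play_rows(
  motion=[
    [[0, 0, -20], [0, 0, 0]],
    [[0, 0, -35], [0, 0, 0]],
    [[0, 0, -35], [0, 0, 0]],
    [[0, 0, -25], [0, 0, 0]],
    [[0, 0, 0], [0, 0, 0]],
  ],
)

```text
time_s: 10.3
eef_pos: [546.7, 315.2, 205.9]
ee_rot: [-0.002, 1.0, 0.028, 0.005]
force: [-0.6, -0.2, 0.4]
grip_width: 0.58
```

```bash
python3 - <<'E'
from h import *
g=np.array([538,-160.8,72.5])
plan(g+118*axs,Rt(axs,xs));print(cur()[2]["time_s"],cur()[2]["joints"])
c=cam("wrist");ctrl.capture("wrist")
print([(np.round(np.array(d["position"])*[640,400],1).tolist(),round(d["p"],2)) for d in ctrl.spot_in("wrist","app_blue")])
print(proj(c,[544.8,314.5,98]))
E
```

```text
rows 13 shift [-7.7, 36.6, 0.3] turn [0.06, 1.5, -0.43] minz 183.0 mid [514.0, 56.0, 198.0] end [498.0, -167.0, 183.0]
10.3 [3.37222285e-01 5.62504003e-01 1.19312380e+00 1.17949997e-03
 1.37588169e+00 2.81006353e-01]
[([317.0, 197.7], 0.62)]
[314.79188506 196.91288432]
```

Call:
play_rows(
  motion=[
    [[-7.7, 36.6, 0], [0.06, 1.5, -0.43]],
    [[-7.7, 36.6, 0], [0.06, 1.5, -0.43]],
    [[-7.7, 36.6, 0], [0.06, 1.5, -0.43]],
    [[-7.7, 36.6, 0], [0.06, 1.5, -0.43]],
    [[-7.7, 36.6, 0], [0.06, 1.5, -0.43]],
    [[-7.7, 36.6, 0], [0.06, 1.5, -0.43]],
    [[-7.7, 36.6, 0], [0.06, 1.5, -0.43]],
    [[-7.7, 36.6, 0], [0.06, 1.5, -0.43]],
    [[-7.7, 36.6, 0], [0.06, 1.5, -0.43]],
    [[-7.7, 36.6, 0], [0.06, 1.5, -0.43]],
    [[-7.7, 36.6, 0], [0.06, 1.5, -0.43]],
    [[-7.7, 36.6, 0], [0.06, 1.5, -0.43]],
    [[-7.7, 36.6, 0], [0.06, 1.5, -0.43]],
    [[0, 0, 15], [0, 0, 0]],
    [[0, 0, 20], [0, 0, 0]],
    [[0, 0, 20], [0, 0, 0]],
    [[0, 0, 0], [0, 0, 0]],
    [[0, 0, 0], [0, 0, 0]],
  ],
)

```text
time_s: 11.9
eef_pos: [512.6, -165.1, 130.0]
ee_rot: [-0.013, 0.983, 0.076, 0.168]
force: [0.2, 1.4, 0.7]
grip_width: 0.585
```

```bash
cat > st.py <<'E'
from h import *
import sys
def stand(g,n,k):
    err(g,Rt(axs,xs));c=cam("wrist");im=ctrl.capture("wrist")
    h=cv2.cvtColor(im,cv2.COLOR_RGB2HSV).astype(int)
    d=ctrl.spot_in("wrist",n);print(n,[(np.round(np.array(e["position"])*[640,400],1).tolist(),round(e["p"],2)) for e in d][:3])
    cap=g-6*axs
    for hh in(0,18,36): print(hh,proj(c,cap+hh*axs).round(1))
    lo={"app_red":(-1,6),"app_yellow":(22,34)}[n]
    m=((h[...,0]>lo[0])&(h[...,0]<lo[1])&(h[...,1]>150)).astype(np.uint8)
    nl,_,stt,ce=cv2.connectedComponentsWithStats(m)
    for i in range(1,nl):
        if stt[i,4]>150: print("blob x,y,w,h",stt[i][:4].tolist(),ce[i].round(1))
    cv2.imwrite(f"pics/{n}_s{k}.png",im[:,:,::-1])
    return im
E
python3 - <<'E'
from st import *
stand(np.array([538,-160.8,72.5]),"app_red",0)
E
```

```text
d_tool [ 5.2 -0.3 62.8] turn [-0.06  0.61  0.01]
app_red []
0 [325.9 209. ]
18 [326.2 216.9]
36 [326.7 226.3]
blob x,y,w,h [306, 0, 43, 39] [320.6  21.7]
blob x,y,w,h [340, 0, 60, 19] [366.7   6.7]
blob x,y,w,h [311, 200, 27, 39] [324.1 219.7]
```

Call:
play_rows(
  motion=[
    [[4, -0.7, 13], [0, 0.6, 0]],
    [[0, 0, 20], [0, 0, 0]],
    [[0, 0, 18], [0, 0, 0]],
    [[0, 0, 12], [0, 0, 0]],
    [[0, 0, 0], [0, 0, 0]],
    [[0, 0, 0], [0, 0, 0]],
  ],
)

```text
time_s: 12.5
eef_pos: [538.4, -161.3, 74.3]
ee_rot: [-0.012, 0.982, 0.076, 0.175]
force: [-0.7, -0.3, 0.2]
grip_width: 0.584
```

```bash
python3 - <<'E'
from st import *
stand(np.array([538,-160.8,72.5]),"app_red",1)
E
```

```text
d_tool [-0.9 -0.5  1.6] turn [ 0.1  -0.17  0.08]
app_red [([314.7, 264.5], 0.64)]
0 [317.4 242.6]
18 [317.4 257.9]
36 [317.4 277.4]
blob x,y,w,h [301, 0, 52, 15] [325.7   5.8]
blob x,y,w,h [295, 230, 39, 64] [314.5 262.9]
```

Call:
play_rows(
  motion=[
    [[-1.9, -1.1, 1.6], [0, 0, 0]],
    [[0, 0, 0], [0, 0, 0]],
    [[0, 0, 0], [0, 0, 0]],
    [[0, 0, 0], [0, 0, 0]],
    [[0, 0, 0], [0, 0, 0]],
    [[0, 0, 0], [0, 0, 0]],
  ],
  fingers=5,
  squeeze=60,
)

```text
time_s: 13.1
eef_pos: [536.8, -160.5, 72.0]
ee_rot: [-0.012, 0.982, 0.076, 0.175]
force: [-4.7, 1.3, 6.4]
grip_width: 0.189
```

Call:
play_rows(
  motion=[
    [[0, 0, -10], [0, 0, 0]],
    [[0, 0, -20], [0, 0, 0]],
    [[0, 0, -25], [0, 0, 0]],
    [[0, 0, -35], [0, 0, 0]],
    [[0, 0, -35], [0, 0, 0]],
    [[0, 0, -25], [0, 0, 0]],
    [[0, 0, -5], [0, 0, 0]],
    [[0, 0, 0], [0, 0, 0]],
  ],
)

```text
time_s: 13.77
eef_pos: [484.2, -168.8, 218.8]
ee_rot: [-0.011, 0.981, 0.076, 0.176]
force: [-0.8, -0.1, -0.8]
grip_width: 0.19
```

```bash
python3 - <<'E'
from h import *
m=np.array([547,270.4,80.])
plan(m+[0,0,120],Rt(up,xr));print(cur()[2]["grip_width"])
E
```

```text
rows 12 shift [8.7, -35.8, 3.3] turn [-0.06, -1.69, 0.47] minz 200.0 mid [516.0, 88.0, 212.0] end [547.0, 270.0, 200.0]
0.18964278265997486
```

Call:
play_rows(
  motion=[
    [[8.7, -35.8, 3.3], [-0.06, -1.69, 0.47]],
    [[8.7, -35.8, 3.3], [-0.06, -1.69, 0.47]],
    [[8.7, -35.8, 3.3], [-0.06, -1.69, 0.47]],
    [[8.7, -35.8, 3.3], [-0.06, -1.69, 0.47]],
    [[8.7, -35.8, 3.3], [-0.06, -1.69, 0.47]],
    [[8.7, -35.8, 3.3], [-0.06, -1.69, 0.47]],
    [[8.7, -35.8, 3.3], [-0.06, -1.69, 0.47]],
    [[8.7, -35.8, 3.3], [-0.06, -1.69, 0.47]],
    [[8.7, -35.8, 3.3], [-0.06, -1.69, 0.47]],
    [[8.7, -35.8, 3.3], [-0.06, -1.69, 0.47]],
    [[8.7, -35.8, 3.3], [-0.06, -1.69, 0.47]],
    [[8.7, -35.8, 3.3], [-0.06, -1.69, 0.47]],
    [[0, 0, 10], [0, 0, 0]],
    [[0, 0, 10], [0, 0, 0]],
    [[0, 0, 10], [0, 0, 0]],
    [[0, 0, 0], [0, 0, 0]],
    [[0, 0, 0], [0, 0, 0]],
  ],
)

```text
time_s: 15.18
eef_pos: [545.8, 269.6, 168.5]
ee_rot: [-0.001, 1.0, 0.027, -0.002]
force: [0.5, 0.3, -0.3]
grip_width: 0.189
```

```bash
cat > rk.py <<'E'
from h import *
def rack(m,name):
    err(m+90*up,Rt(up,xr));c=cam("wrist");im=ctrl.capture("wrist")[:,:,::-1].copy()
    print(ctrl.spot_in("wrist","mouth_"+name)[:2]) if 0 else None
    p,R,s=cur();print("mouth",proj(c,m).round(1),"tip,capbase,captop",*[proj(c,p-R.as_matrix()[:,2]*h).round(1) for h in(-56,-6,30)])
    im[tuple(np.round(proj(c,m)).astype(int)[::-1])]=(255,0,255)
    im[tuple(np.round(proj(c,p+R.as_matrix()[:,2]*56)).astype(int)[::-1])]=(0,255,0)
    cv2.imwrite(f"pics/rk_{name}.png",cv2.resize(im[170:320,240:400],(640,600),interpolation=0))
E
python3 -c "
from rk import *
rack(np.array([547.2,270.5,80]),'red')"
```

```text
d_tool [ 1.4 -0.8 -1.5] turn [-0.14  0.24 -0.01]
mouth [320.3 201.3] tip,capbase,captop [318.8 215.1] [318.8 245.2] [318.9 281.3]
```

View pics/rk_red.png

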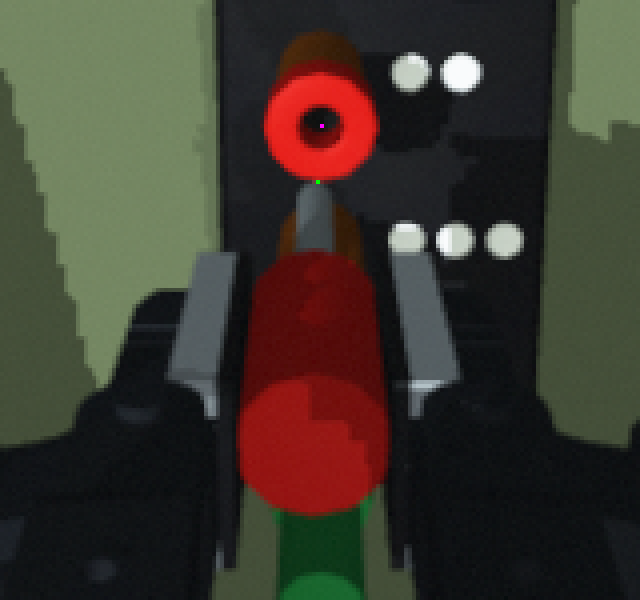

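Call:
play_rows(
  motion=[
    [[1.5, -0.8, 0], [-0.1, 0.2, 0]],
    [[0, 0, 10], [0, 0, 0]],
    [[0, 0, 12], [0, 0, 0]],
    [[0, 0, 10], [0, 0, 0]],
    [[0, 0, 6], [0, 0, 0]],
    [[0, 0, 6], [0, 0, 0]],
    [[0, 0, 0], [0, 0, 0]],
  ],
)

```text
time_s: 15.82
eef_pos: [547.2, 271.4, 123.9]
ee_rot: [-0.0, 1.0, 0.028, -0.0]
force: [0.3, -0.3, 0.2]
grip_width: 0.191
```

Call:
play_rows(
  motion=[
    [[0, 0, 8], [0, 0, 0]],
    [[0, 0, 8], [0, 0, 0]],
    [[0, 0, 8], [0, 0, 0]],
    [[0, 0, 6], [0, 0, 0]],
    [[0, 0, 4], [0, 0, 0]],
    [[0, 0, 3], [0, 0, 0]],
    [[0, 0, 1.5], [0, 0, 0]],
    [[0, 0, 0], [0, 0, 0]],
    [[0, 0, 0], [0, 0, 0]],
  ],
)

```text
time_s: 16.57
eef_pos: [547.7, 271.7, 86.7]
ee_rot: [-0.001, 1.0, 0.028, 0.0]
force: [1.3, 0.4, 1.2]
grip_width: 0.192
```

Call:
play_rows(
  motion=[
    [[0, 0, 1.5], [0, 0, 0]],
    [[0, 0, 1], [0, 0, 0]],
    [[0, 0, 0], [0, 0, 0]],
    [[0, 0, 0], [0, 0, 0]],
  ],
)

```text
time_s: 16.9
eef_pos: [547.8, 271.8, 86.5]
ee_rot: [-0.001, 1.0, 0.028, 0.001]
force: [-5.1, -2.0, 19.6]
grip_width: 0.19
```

Call:
play_rows(
  motion=[
    [[0, 0, 1], [0, 0, 0]],
    [[0, 0, 1], [0, 0, 0]],
    [[0, 0, 0], [0, 0, 0]],
    [[0, 0, 0], [0, 0, 0]],
  ],
)

```text
time_s: 17.23
eef_pos: [547.9, 271.8, 86.4]
ee_rot: [-0.001, 1.0, 0.028, 0.001]
force: [-12.9, -4.9, 32.7]
grip_width: 0.192
```

Call:
play_rows(
  motion=[
    [[0, 0, -3.5], [0, 0, 0]],
    [[0, 0, 0], [0, 0, 0]],
    [[0, 0, 0], [0, 0, 0]],
    [[0, 0, 0], [0, 0, 0]],
    [[0, 0, 0], [0, 0, 0]],
  ],
  fingers=50,
)

```text
time_s: 17.65
eef_pos: [547.3, 271.6, 85.0]
ee_rot: [-0.0, 1.0, 0.028, -0.0]
force: [0.1, 0.3, 0.3]
grip_width: 0.586
```

Call:
play_rows(
  motion=[
    [[0, 0, -20], [0, 0, 0]],
    [[0, 0, -35], [0, 0, 0]],
    [[0, 0, -35], [0, 0, 0]],
    [[0, 0, -25], [0, 0, 0]],
    [[0, 0, 0], [0, 0, 0]],
    [[0, 0, 0], [0, 0, 0]],
  ],
)

```text
time_s: 18.15
eef_pos: [547.9, 271.6, 201.5]
ee_rot: [-0.001, 1.0, 0.028, 0.001]
force: [-0.2, -0.6, -0.5]
grip_width: 0.586
```

```bash
python3 - <<'E'
from h import *
g=np.array([550.2,-247.7,72.2])
plan(g+118*axs,Rt(axs,xs));print(cur()[2]["time_s"])
c=cam("wrist");cv2.imwrite("pics/after_red.png",ctrl.capture("wrist")[:,:,::-1])
print(proj(c,[547.2,270.5,116]))
E
```

```text
rows 14 shift [-6.6, 37.1, 0.1] turn [0.06, 1.42, -0.4] minz 183.0 mid [519.0, -28.0, 195.0] end [510.0, -254.0, 183.0]
18.15
[316.96001082 204.49677636]
```

Call:
play_rows(
  motion=[
    [[-6.6, 37.1, 0], [0.06, 1.42, -0.4]],
    [[-6.6, 37.1, 0], [0.06, 1.42, -0.4]],
    [[-6.6, 37.1, 0], [0.06, 1.42, -0.4]],
    [[-6.6, 37.1, 0], [0.06, 1.42, -0.4]],
    [[-6.6, 37.1, 0], [0.06, 1.42, -0.4]],
    [[-6.6, 37.1, 0], [0.06, 1.42, -0.4]],
    [[-6.6, 37.1, 0], [0.06, 1.42, -0.4]],
    [[-6.6, 37.1, 0], [0.06, 1.42, -0.4]],
    [[-6.6, 37.1, 0], [0.06, 1.42, -0.4]],
    [[-6.6, 37.1, 0], [0.06, 1.42, -0.4]],
    [[-6.6, 37.1, 0], [0.06, 1.42, -0.4]],
    [[-6.6, 37.1, 0], [0.06, 1.42, -0.4]],
    [[-6.6, 37.1, 0], [0.06, 1.42, -0.4]],
    [[-6.6, 37.1, 0], [0.06, 1.42, -0.4]],
    [[0, 0, 15], [0, 0, 0]],
    [[0, 0, 20], [0, 0, 0]],
    [[0, 0, 20], [0, 0, 0]],
    [[0, 0, 0], [0, 0, 0]],
    [[0, 0, 0], [0, 0, 0]],
  ],
)

```text
time_s: 19.78
eef_pos: [527.5, -250.6, 131.2]
ee_rot: [-0.014, 0.982, 0.076, 0.171]
force: [-0.4, 0.0, 0.6]
grip_width: 0.583
```

```bash
python3 - <<'E'
from st import *
stand(np.array([550.2,-247.7,72.2]),"app_yellow",0)
E
```

```text
d_tool [ 1.5  0.7 63.2] turn [-0.09  0.2  -0.02]
app_yellow [([316.6, 221.0], 0.91), ([313.0, 295.4], 0.73), ([107.6, 124.6], 0.69)]
0 [320.9 210.1]
18 [321.  218.1]
36 [321.2 227.6]
blob x,y,w,h [469, 0, 86, 53] [508.   24.6]
blob x,y,w,h [307, 201, 27, 40] [320.3 221.2]
```

Call:
play_rows(
  motion=[
    [[1.3, 0.7, 13], [0, 0.2, 0]],
    [[0, 0, 20], [0, 0, 0]],
    [[0, 0, 18], [0, 0, 0]],
    [[0, 0, 12], [0, 0, 0]],
    [[0, 0, 0], [0, 0, 0]],
    [[0, 0, 0], [0, 0, 0]],
  ],
)

```text
time_s: 20.38
eef_pos: [551.0, -248.6, 74.6]
ee_rot: [-0.013, 0.982, 0.076, 0.175]
force: [-0.1, 0.3, -0.3]
grip_width: 0.589
```

```bash
python3 - <<'E'
from st import *
stand(np.array([550.2,-247.7,72.2]),"app_yellow",1)
E
```

```text
d_tool [-1.4 -1.   2. ] turn [ 0.08 -0.15  0.04]
app_yellow [([194.1, 366.4], 0.95), ([330.6, 327.3], 0.71), ([316.6, 263.9], 0.62)]
0 [316.5 241.5]
18 [316.4 256.6]
36 [316.3 275.9]
blob x,y,w,h [503, 0, 95, 36] [546.4  15.1]
blob x,y,w,h [296, 229, 39, 65] [315.4 262.1]
```

Call:
play_rows(
  motion=[
    [[-1.4, -1.0, 2], [0, 0, 0]],
    [[0, 0, 0], [0, 0, 0]],
    [[0, 0, 0], [0, 0, 0]],
    [[0, 0, 0], [0, 0, 0]],
    [[0, 0, 0], [0, 0, 0]],
    [[0, 0, 0], [0, 0, 0]],
  ],
  fingers=5,
  squeeze=60,
)

```text
time_s: 20.98
eef_pos: [550.1, -247.8, 72.2]
ee_rot: [-0.013, 0.982, 0.076, 0.175]
force: [-4.6, 0.9, 6.0]
grip_width: 0.188
```

Call:
play_rows(
  motion=[
    [[0, 0, -10], [0, 0, 0]],
    [[0, 0, -20], [0, 0, 0]],
    [[0, 0, -25], [0, 0, 0]],
    [[0, 0, -35], [0, 0, 0]],
    [[0, 0, -35], [0, 0, 0]],
    [[0, 0, -25], [0, 0, 0]],
    [[0, 0, -5], [0, 0, 0]],
    [[0, 0, 0], [0, 0, 0]],
  ],
)

```text
time_s: 21.65
eef_pos: [497.4, -256.2, 219.0]
ee_rot: [-0.011, 0.982, 0.076, 0.175]
force: [-0.5, 0.6, -0.5]
grip_width: 0.19
```

```bash
python3 - <<'E'
from h import *
plan(np.array([549.6,226.6,200.]),Rt(up,xr));print(cur()[2]["grip_width"])
E
```

```text
rows 13 shift [7.6, -36.5, 3.0] turn [-0.06, -1.56, 0.43] minz 200.0 mid [520.0, 5.0, 213.0] end [550.0, 227.0, 200.0]
0.18990611258370646
```

Call:
play_rows(
  motion=[
    [[7.6, -36.5, 2.9], [-0.06, -1.56, 0.43]],
    [[7.6, -36.5, 2.9], [-0.06, -1.56, 0.43]],
    [[7.6, -36.5, 2.9], [-0.06, -1.56, 0.43]],
    [[7.6, -36.5, 2.9], [-0.06, -1.56, 0.43]],
    [[7.6, -36.5, 2.9], [-0.06, -1.56, 0.43]],
    [[7.6, -36.5, 2.9], [-0.06, -1.56, 0.43]],
    [[7.6, -36.5, 2.9], [-0.06, -1.56, 0.43]],
    [[7.6, -36.5, 2.9], [-0.06, -1.56, 0.43]],
    [[7.6, -36.5, 2.9], [-0.06, -1.56, 0.43]],
    [[7.6, -36.5, 2.9], [-0.06, -1.56, 0.43]],
    [[7.6, -36.5, 2.9], [-0.06, -1.56, 0.43]],
    [[7.6, -36.5, 2.9], [-0.06, -1.56, 0.43]],
    [[7.6, -36.5, 2.9], [-0.06, -1.56, 0.43]],
    [[0, 0, 0], [0, 0, 0]],
    [[0, 0, 10], [0, 0, 0]],
    [[0, 0, 10], [0, 0, 0]],
    [[0, 0, 10], [0, 0, 0]],
    [[0, 0, 0], [0, 0, 0]],
    [[0, 0, 0], [0, 0, 0]],
  ],
)

```text
time_s: 23.23
eef_pos: [548.6, 226.3, 169.4]
ee_rot: [-0.001, 1.0, 0.027, -0.002]
force: [-0.2, 0.8, -0.3]
grip_width: 0.188
```

```bash
python3 -c "
from rk import *
rack(np.array([549.6,226.6,80]),'yellow')"
```

```text
d_tool [ 1.1 -0.2 -0.6] turn [-0.11  0.25  0.01]
mouth [319.9 201.6] tip,capbase,captop [318.7 215.1] [318.8 245.1] [318.8 281.2]
```

View pics/rk_yellow.png

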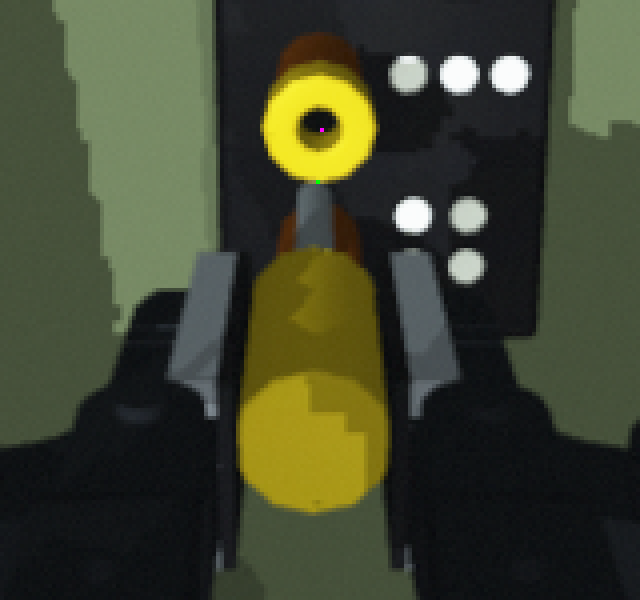

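Call:
play_rows(
  motion=[
    [[1.0, 0.2, 0], [-0.1, 0.2, 0]],
    [[0, 0, 10], [0, 0, 0]],
    [[0, 0, 12], [0, 0, 0]],
    [[0, 0, 10], [0, 0, 0]],
    [[0, 0, 6], [0, 0, 0]],
    [[0, 0, 6], [0, 0, 0]],
    [[0, 0, 0], [0, 0, 0]],
  ],
)

```text
time_s: 23.87
eef_pos: [549.4, 227.0, 124.9]
ee_rot: [-0.0, 1.0, 0.028, -0.001]
force: [-0.1, 1.1, -0.4]
grip_width: 0.188
```

Call:
play_rows(
  motion=[
    [[0, 0, 8], [0, 0, 0]],
    [[0, 0, 8], [0, 0, 0]],
    [[0, 0, 8], [0, 0, 0]],
    [[0, 0, 6], [0, 0, 0]],
    [[0, 0, 4], [0, 0, 0]],
    [[0, 0, 3], [0, 0, 0]],
    [[0, 0, 2], [0, 0, 0]],
    [[0, 0, 0], [0, 0, 0]],
    [[0, 0, 0], [0, 0, 0]],
  ],
)

```text
time_s: 24.62
eef_pos: [549.7, 227.1, 87.0]
ee_rot: [-0.0, 1.0, 0.028, -0.0]
force: [1.0, -0.6, 0.9]
grip_width: 0.194
```

Call:
play_rows(
  motion=[
    [[0, 0, 1.5], [0, 0, 0]],
    [[0, 0, 1], [0, 0, 0]],
    [[0, 0, 0], [0, 0, 0]],
    [[0, 0, 0], [0, 0, 0]],
  ],
)

```text
time_s: 24.95
eef_pos: [549.8, 227.2, 86.6]
ee_rot: [-0.0, 1.0, 0.028, 0.001]
force: [-5.5, -2.5, 18.0]
grip_width: 0.185
```

Call:
play_rows(
  motion=[
    [[0, 0, 1], [0, 0, 0]],
    [[0, 0, 1], [0, 0, 0]],
    [[0, 0, 0], [0, 0, 0]],
    [[0, 0, 0], [0, 0, 0]],
  ],
)

```text
time_s: 25.28
eef_pos: [549.9, 227.3, 86.5]
ee_rot: [-0.0, 1.0, 0.028, 0.001]
force: [-13.2, -3.5, 31.9]
grip_width: 0.188
```

Home at 86.5, as for the other two. Release, retreat up and robotward, and check.

Call:
play_rows(
  motion=[
    [[0, 0, -3.5], [0, 0, 0]],
    [[0, 0, 0], [0, 0, 0]],
    [[0, 0, 0], [0, 0, 0]],
    [[0, 0, 0], [0, 0, 0]],
    [[0, 0, 0], [0, 0, 0]],
  ],
  fingers=50,
)

```text
time_s: 25.7
eef_pos: [549.6, 227.1, 85.6]
ee_rot: [-0.0, 1.0, 0.028, -0.0]
force: [0.7, 0.0, -1.3]
grip_width: 0.586
```

Call:
play_rows(
  motion=[
    [[0, 0, -20], [0, 0, 0]],
    [[0, 0, -35], [0, 0, 0]],
    [[0, 0, -35], [0, 0, 0]],
    [[0, 0, -25], [0, 0, 0]],
    [[-30, 0, 0], [0, 0, 0]],
    [[-35, 0, 0], [0, 0, 0]],
    [[-35, 0, 0], [0, 0, 0]],
    [[-30, 0, 0], [0, 0, 0]],
    [[0, 0, 0], [0, 0, 0]],
    [[0, 0, 0], [0, 0, 0]],
  ],
)

```text
time_s: 26.53
eef_pos: [419.4, 220.0, 201.3]
ee_rot: [-0.0, 1.0, 0.028, 0.001]
force: [0.2, -0.0, -0.1]
grip_width: 0.586
```

```bash
python3 - <<'E'
from h import *
w=ctrl.capture("wrist")[:,:,::-1];s=ctrl.capture("scene")[:,:,::-1];t=ctrl.capture("top")[:,:,::-1]
a=cv2.resize(s[160:270,380:510],(390,330),interpolation=2);b=cv2.resize(s[100:320,180:440],(390,330),interpolation=2)
c=cv2.resize(t[80:280,150:450],(405,270),interpolation=2);d=cv2.resize(w,(375,234));d=cv2.copyMakeBorder(d,0,36,0,0,0)
cv2.imwrite("pics/fin.png",np.vstack([np.hstack([a,b]),np.hstack([c,d])]))
E
```

```text
(no output)
```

View pics/fin.png

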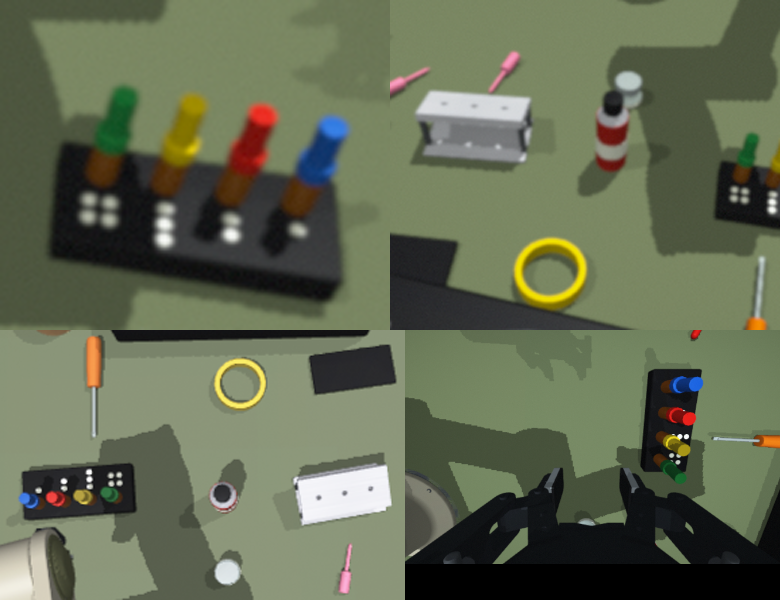

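The picture shows all three caps seated at the same height as the green one, the stand empty, and the can, tape, jar, phone and screwdriver where they were.

```bash
python3 -c "
from rig import ctrl
print(ctrl.finish_job())"
```

```text
the job is handed in; nothing more can be done
None
```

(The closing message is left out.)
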